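# Kit the drawer pulls by colour

### The job

Before the filing cabinets are refitted, put each of the four drawer pulls into the parts tray of its own colour, one after another, standing upright on its feet with both feet flat on the tray's floor. Leave the two label holders where they lie.

Things in the scene. Friction and masses are not known exactly. Their poses are not given: they have to be found in the camera images.
- pull_red: red metal drawer pull (bar handle) standing on its two feet: 104 mm long along its x, 40 mm high. The straight bar along its x is 14 mm wide (y) and 12 mm high, from 28 to 40 mm above the feet's underside, free underneath for 60 mm in the middle; the feet at the ends are 24 mm wide. 0.12 kg nominal, loose. Origin: centre of the underside, z up.
- pull_yellow: yellow metal drawer pull (bar handle) standing on its two feet: 104 mm long along its x, 40 mm high. The straight bar along its x is 14 mm wide (y) and 12 mm high, from 28 to 40 mm above the feet's underside, free underneath for 60 mm in the middle; the feet at the ends are 24 mm wide. 0.12 kg nominal, loose. Origin: centre of the underside, z up.
- pull_green: green metal drawer pull (bar handle) standing on its two feet: 104 mm long along its x, 40 mm high. The straight bar along its x is 14 mm wide (y) and 12 mm high, from 28 to 40 mm above the feet's underside, free underneath for 60 mm in the middle; the feet at the ends are 24 mm wide. 0.12 kg nominal, loose. Origin: centre of the underside, z up.
- pull_blue: blue metal drawer pull (bar handle) standing on its two feet: 104 mm long along its x, 40 mm high. The straight bar along its x is 14 mm wide (y) and 12 mm high, from 28 to 40 mm above the feet's underside, free underneath for 60 mm in the middle; the feet at the ends are 24 mm wide. 0.12 kg nominal, loose. Origin: centre of the underside, z up.
- tray_red: open parts tray all in red plastic, fixed to the bench: outside 140 mm (its x) by 62 mm (its y), 14 mm high; inside 132 by 54 mm, floor 4 mm thick. Takes one pull lengthwise (pull x along tray x, either way round). Origin: centre of the underside, z up.
- tray_yellow: open parts tray all in yellow plastic, fixed to the bench: outside 140 mm (its x) by 62 mm (its y), 14 mm high; inside 132 by 54 mm, floor 4 mm thick. Takes one pull lengthwise (pull x along tray x, either way round). Origin: centre of the underside, z up.
- tray_green: open parts tray all in green plastic, fixed to the bench: outside 140 mm (its x) by 62 mm (its y), 14 mm high; inside 132 by 54 mm, floor 4 mm thick. Takes one pull lengthwise (pull x along tray x, either way round). Origin: centre of the underside, z up.
- tray_blue: open parts tray all in blue plastic, fixed to the bench: outside 140 mm (its x) by 62 mm (its y), 14 mm high; inside 132 by 54 mm, floor 4 mm thick. Takes one pull lengthwise (pull x along tray x, either way round). Origin: centre of the underside, z up.
- label_holder_red: flat red frame around a blank white card, a drawer-label holder: 80 mm (x) by 48 mm (y), 8 mm high, loose, lying on the bench; not a pull, stays where it is. Origin: centre of the underside.
- label_holder_blue: flat blue frame around a blank white card, a drawer-label holder: 80 mm (x) by 48 mm (y), 8 mm high, loose, lying on the bench; not a pull, stays where it is. Origin: centre of the underside.

How it is judged:
At the end, for the whole second after the job is handed in: Each pull stands in the tray of its own colour with both feet on the floor (centre within 17 mm along and 18 mm across the tray's centre, underside below 7 mm, tilted less than 0.08 rad), all at rest, and both label holders are within 20 mm of where they started (x of pull_red in the frame of tray_red between -0.017 and 0.017 m and y of pull_red in the frame of tray_red between -0.018 and 0.018 m and z of pull_red in the frame of tray_red below 0.007 m and angle between each of pull_red, pull_yellow, pull_green, pull_blue's own z axis and vertical below 0.08 rad and linear speed of each of pull_red, pull_yellow, pull_green, pull_blue below 0.01 m/s and angular speed of each of pull_red, pull_yellow, pull_green, pull_blue below 0.1 rad/s and x of pull_yellow in the frame of tray_yellow between -0.017 and 0.017 m and y of pull_yellow in the frame of tray_yellow between -0.018 and 0.018 m and z of pull_yellow in the frame of tray_yellow below 0.007 m and x of pull_green in the frame of tray_green between -0.017 and 0.017 m and y of pull_green in the frame of tray_green between -0.018 and 0.018 m and z of pull_green in the frame of tray_green below 0.007 m and x of pull_blue in the frame of tray_blue between -0.017 and 0.017 m and y of pull_blue in the frame of tray_blue between -0.018 and 0.018 m and z of pull_blue in the frame of tray_blue below 0.007 m and distance of each of label_holder_red, label_holder_blue from where it was at the start of the episode below 0.02 m); the robot touches nothing.
It fails at once if a label holder is moved by more than 20 mm (distance of any of label_holder_red, label_holder_blue from where it was at the start of the episode above 0.02 m).
It also fails if it takes over 96 s, if anything falls off the work surface, if the arm or the gripper's body presses on something with over 40 N, if the wrist force passes 120 N, or if a joint passes its speed limit or range.

### The arm

A 6-joint arm with a two-finger parallel gripper is mounted at the origin on the work surface. World frame = base frame: x ahead of the robot, y to its left, z up, the work surface at z = 0. Lengths are in m, angles in rad, forces in N, time in s.
With the tool pointing down it reaches from about 0.375 to 0.9 m from the base axis. Payload 3.1 kg.
Tool frame: the origin (TCP) lies at the very end of the fingers, on their centre line; the grasp point (between the pads) lies 19 mm behind it; z points along the fingers, y is the direction in which the jaws open and shut (so a half turn about z gives the same grasp; the last joint's range is limited). The gripper opens to 85 mm and grips with 20 to 120 N. Pads are 22 mm wide; open, the fingers measure 114 mm over their backs; the gripper's body (76 mm by 85 mm) begins 54 mm behind the grasp point. The pads swing forward as they close: fully open they stand 13 mm farther back than shut.
Start: joints at [-1.319, 0.527, 1.433, -0, 1.181, -0.178], TCP at [0.26, -0.568, 0.231] pointing down, gripper open.
Joint ranges: [-3.08, 3.08], [-0.75, 2.2], [0.22, 2.44], [-1.43, 4.57], [0, 2.65], [-2.85, 2.85]. Speed limits (rad/s): [2.79, 2.79, 3.14, 3.14, 3.14, 3.14].

### API

Orientations are given as a unit quaternion [x, y, z, w].
In Python, from station import manip gives the robot as it stands. The module is installed in compiled form; this text tells all that it offers.
- The arm moves only by the tool send_rows, never from a script. Its argument "commands" is a list of rows, each an object with "delta_pos": the shift along the world's x, y, z in cm, a list of three; "yaw": the turn about the world's z in rad. A call has 1 to 10 rows; each row shifts and turns the pose as measured when the row begins; what a row does not reach is not made up. A row lasts 1/8 s, in which the tool goes at most 62.5 mm and 10.7 degrees, less where a joint would pass 70% of its speed; a pose out of reach is approached as far as the arm can. A call is refused whole if a number of a shift passes 6.25 or a number of a turn 0.188, either way. A call with a gripper value outside its range is refused whole. "grip" is the closure, from -1 (fully open) to 1 (shut), set as the call begins (left out, the last holds). The fingers move at their own pace and stop on an object; "force" is the grip in N (left out, the last holds). Time passes only in rows, so rows that do not move let the fingers close. It gives the time, the measured TCP pose, the force and the opening at its end, in the units of the state.
- manip.sense(): the state, without advancing time (a new reading comes with each control period).
- manip.snapshot(name): name is "scene" or "top" or "wrist"; returns the picture (420x560x3 uint8, blue, green, red); there is no depth.
- manip.get_calibration(name): a dict with "fx", "fy", "cx", "cy" (pixels), "world_to_cam" (4x4, takes a point from world to camera coordinates); the wrist camera has in their place "mount" (4x4, takes a point from camera to tool coordinates, whose origin is the TCP and whose axes are the flange's). Camera axes: x right, y down, z forward; pixel columns grow to the right and rows downward; lengths in m; the calibration is good to about 2 mm. A picture is of the moment at which its call begins: read the wrist's pose just before it. get_calibration takes no time and is no camera call.
- manip.sign_off(): hands the job in, once; it reports no verdict.
The state is a dict: "t": time; "q": joint angles; "qd": joint speeds; "tau": joint torques, N m; "tcp_pos": TCP position; "tool_rot": TCP orientation; "force": force on the tool from outside, world axes, zero at the start; "ft_torque": the same for the moment, N m; "finger_gap": opening from 0.0 (shut) to 1.0 (fully open).
Only numpy, scipy, OpenCV 4.12 (cv2) and the standard library are available. Lean on these libraries where they do the work, as an engineer would, in place of code of your own. Each camera call takes 0.05 s, during which the arm holds its last target. There are 200 camera calls.

## Working session

There is one attempt and no reset: what is moved stays moved. The work goes in short steps, Python scripts to look and compute and a tool call to move; the robot and the scene stay as the last step left them, time stands still between calls to the robot, and variables do not carry over. Pictures are saved under pics/ and viewed, about 12 in all and at most 16, crops included, and the job is handed in when it is done.

Besides the shell and the picture viewer there is one more tool, called after "Emit:" in YAML: its name, and indented under it one key for each argument. send_rows: Moves the arm, as the interface text tells. Its arguments: {"type":"object","properties":{"commands":{"type":"array","items":{"type":"object","properties":{"delta_pos":{"type":"array","items":{"type":"number"}},"yaw":{"type":"number"}}}},"grip":{"type":"number"},"force":{"type":"number"}},"required":["commands"]}

```bash
mkdir -p pics; python3 - <<'E'
from station import manip
import cv2, numpy as np
for n in("top","scene"):
    im=manip.snapshot(n); cv2.imwrite(f"pics/{n}0.png",im)
    c=manip.get_calibration(n); print(n,c["fx"],c["cx"],c["cy"],np.round(c["world_to_cam"],3).tolist())
s=manip.sense(); print(s); print(manip.get_calibration("wrist"))
E
```

```text
top 509.97675104891323 281.1464775662561 219.6741708099503 [[-0.015, -1.0, 0.011, -0.008], [-0.987, 0.013, -0.159, 0.559], [0.158, -0.013, -0.987, 0.946], [0.0, 0.0, 0.0, 1.0]]
scene 415.60519794156124 277.7648873679908 208.6661865857046 [[0.833, 0.554, 0.014, -0.453], [0.459, -0.676, -0.576, -0.241], [-0.309, 0.486, -0.818, 0.914], [0.0, 0.0, 0.0, 1.0]]
{'t': 0.1, 'q': array([-1.31950440e+00,  5.28347275e-01,  1.43380388e+00,  1.67662268e-05,
        1.18139382e+00, -1.78460064e-01]), 'qd': array([-3.86894356e-05, -2.38604714e-03, -3.68489981e-03,  3.28363550e-04,
       -6.28900209e-04,  7.53490705e-05]), 'tau': array([-5.67272746e-04, -4.43303347e+01, -1.78587395e+01, -1.75158993e-04,
        3.87638443e-03, -8.65059832e-06]), 'tcp_pos': array([ 0.26029157, -0.56749889,  0.23043795]), 'tool_rot': array([ 9.77003057e-01,  2.13223059e-01, -2.77927303e-05, -9.75797300e-04]), 'force': array([-0.19494434,  0.10559808,  0.14617876]), 'ft_torque': array([ 0.01465202,  0.01439626, -0.06078283]), 'finger_gap': 1.0019368687911328}
{'fx': 351.3823695000325, 'fy': 351.3823695000325, 'cx': 276.0046650461695, 'cy': 211.54142873522224, 'mount': array([[-4.94225656e-04, -9.58731708e-01, -2.84311918e-01,
         7.13066997e-02],
       [ 9.99999878e-01, -4.66614058e-04, -1.64846774e-04,
         7.68438938e-04],
       [ 2.53798916e-05, -2.84311965e-01,  9.58731822e-01,
        -1.42550245e-01],
       [ 0.00000000e+00,  0.00000000e+00,  0.00000000e+00,
         1.00000000e+00]])}
```

View pics/top0.png

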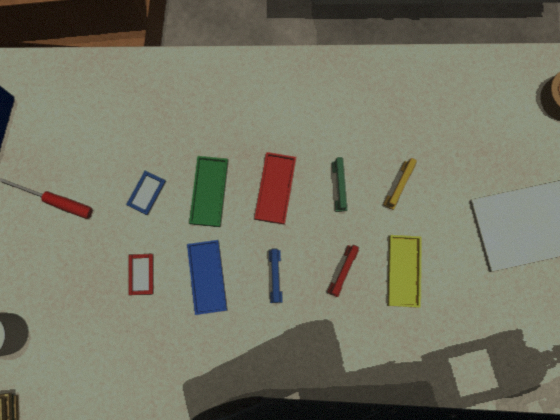

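View pics/scene0.png

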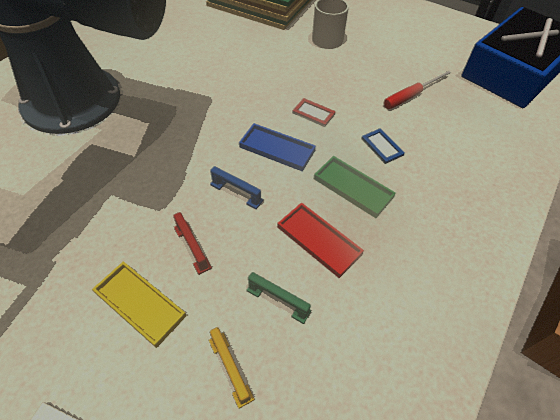

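```bash
cat > h.py <<'E'
from station import manip
import cv2, numpy as np
from scipy.spatial.transform import Rotation as R
HUE={"red":((0,9),(170,180)),"yellow":((18,34),),"green":((50,85),),"blue":((100,130),)}
def masks(im):
    h=cv2.cvtColor(im,cv2.COLOR_BGR2HSV); o={}
    for k,rs in HUE.items():
        m=sum(cv2.inRange(h,(a,110 if k!="green" else 70,30),(b,255,255)) for a,b in rs)
        o[k]=cv2.morphologyEx(m,cv2.MORPH_CLOSE,np.ones((3,3)))
    return o
def cam(name):
    c=manip.get_calibration(name)
    if name=="wrist":
        s=manip.sense(); T=np.eye(4); T[:3,:3]=R.from_quat(s["tool_rot"]).as_matrix(); T[:3,3]=s["tcp_pos"]; W=T@c["mount"]
    else: W=np.linalg.inv(c["world_to_cam"])
    return c,W
def cast(c,W,uv,z):
    uv=np.atleast_2d(uv); d=np.c_[(uv[:,0]-c["cx"])/c["fx"],(uv[:,1]-c["cy"])/c["fy"],np.ones(len(uv))]@W[:3,:3].T
    return W[:3,3]+d*((z-W[2,3])/d[:,2])[:,None]
def rect(c,W,cn,z):
    p=cast(c,W,cn.reshape(-1,2).astype(float),z)[:,:2]
    (x,y),(w,h),a=cv2.minAreaRect((p*1000).astype(np.float32))
    if w<h: w,h,a=h,w,a+90
    return x,y,w,h,np.radians((a+90)%180-90)
def tool():
    s=manip.sense(); x=R.from_quat(s["tool_rot"]).as_matrix()[:,0]
    return s["tcp_pos"],np.arctan2(x[1],x[0])
E
python3 - <<'E'
from h import *
for n in("top","scene"):
    im=cv2.imread(f"pics/{n}0.png");c,W=cam(n);print(n,W[:3,3].round(3))
    for k,m in masks(im).items():
        for cn in cv2.findContours(m,0,2)[0]:
            a=cv2.contourArea(cn)
            if a>120:
                u=cn.reshape(-1,2).mean(0)
                print(k,int(a),u.astype(int),"z14",np.round(rect(c,W,cn,.014),2),"z34",np.round(rect(c,W,cn,.036),2))
E
```

```text
top [ 0.402 -0.003  1.022]
red 901 [142 278] z14 [4.5997e+02 2.6172e+02 7.8810e+01 4.5260e+01 2.0000e-02] z34 [4.5871e+02 2.5594e+02 7.7100e+01 4.4270e+01 2.0000e-02]
red 411 [343 271] z14 [ 4.6302e+02 -1.3707e+02  1.0683e+02  2.2640e+01 -4.5000e-01] z34 [ 4.6170e+02 -1.3414e+02  1.0450e+02  2.2140e+01 -4.5000e-01]
red 545 [ 65 204] z14 [601.48 414.7  106.58  24.44   1.2 ] z34 [597.13 405.58 104.25  23.91   1.2 ]
red 1998 [275 186] z14 [ 6.308e+02 -4.650e+00  1.412e+02  6.260e+01 -1.800e-01] z34 [ 6.2581e+02 -4.6100e+00  1.3812e+02  6.1240e+01 -1.8000e-01]
yellow 368 [ 11 406] z14 [2.1487e+02 5.0216e+02 4.7180e+01 3.1810e+01 7.0000e-02] z34 [2.1896e+02 4.9113e+02 4.6150e+01 3.1110e+01 7.0000e-02]
yellow 2184 [400 266] z14 [ 4.5969e+02 -2.5745e+02  1.3980e+02  6.3310e+01 -6.0000e-02] z34 [ 4.5844e+02 -2.5190e+02  1.3675e+02  6.1930e+01 -6.0000e-02]
yellow 411 [400 183] z14 [ 6.3798e+02 -2.5852e+02  1.1493e+02  2.2760e+01 -4.9000e-01] z34 [ 6.3283e+02 -2.5294e+02  1.1243e+02  2.2270e+01 -4.9000e-01]
yellow 240 [550  95] z14 [ 8.1502e+02 -5.8389e+02  9.2670e+01  3.4910e+01 -2.0000e-02] 
[... 2081 characters left out ...]
0e-02]
green 1835 [355 183] z14 [ 6.2821e+02  1.2885e+02  1.3992e+02  6.1550e+01 -1.1000e-01] z34 [ 6.3342e+02  1.1109e+02  1.3480e+02  5.9290e+01 -1.1000e-01]
blue 205 [235 180] z14 [4.4147e+02 1.0380e+01 1.0382e+02 1.1010e+01 3.0000e-02] z34 [ 4.5352e+02 -3.0400e+00  1.0002e+02  1.0610e+01  3.0000e-02]
blue 615 [383 146] z14 [ 6.3021e+02  2.4843e+02  7.9930e+01  4.4920e+01 -4.6000e-01] z34 [ 6.3535e+02  2.2630e+02  7.7000e+01  4.3280e+01 -4.6000e-01]
blue 1167 [274 141] z14 [4.5441e+02 1.3085e+02 1.3778e+02 6.1260e+01 1.4000e-01] z34 [4.6598e+02 1.1302e+02 1.3274e+02 5.9020e+01 1.4000e-01]
blue 3381 [499  59] z14 [777.08 728.58 389.83 196.6    1.38] z34 [776.85 688.87 375.56 189.4    1.38]
```

Emit:
send_rows:
  commands:
    - {"delta_pos": [2.5, 5.4, 0], "yaw": -0.15}
    - {"delta_pos": [2.5, 5.4, 0], "yaw": -0.15}
    - {"delta_pos": [2.5, 5.4, 0], "yaw": -0.15}
    - {"delta_pos": [2.5, 5.4, 0], "yaw": -0.15}
    - {"delta_pos": [2.5, 5.4, 0], "yaw": -0.15}
    - {"delta_pos": [2.5, 5.4, -2], "yaw": -0.13}
    - {"delta_pos": [2.5, 5.4, -2], "yaw": 0}
    - {"delta_pos": [2.5, 5.4, -2], "yaw": 0}
    - {"delta_pos": [0, 0, 0], "yaw": 0}
  grip: -0.4
  force: 50

```text
t: 1.23
tcp_pos: [0.4603, -0.1281, 0.1683]
tool_rot: [0.971, -0.24, 0.0, -0.001]
force: [0.2, -0.2, 0.1]
finger_gap: 0.697
```

```bash
cat > look.py <<'E'
from h import *
import sys
k,name=sys.argv[1],sys.argv[2]; zs=[float(a) for a in sys.argv[3:]] or [.04,.014]
p,y=tool(); c,W=cam("wrist"); im=manip.snapshot("wrist"); cv2.imwrite(f"pics/{name}.png",im)
s=manip.sense(); print("t",round(s["t"],2),"tcp",(p*1000).round(1),"yaw",round(y,3),"gap",round(s["finger_gap"],3))
for cn in cv2.findContours(masks(im)[k],0,2)[0]:
    if cv2.contourArea(cn)>400:
        print(int(cv2.contourArea(cn)),cn.reshape(-1,2).mean(0).astype(int),*[(z,np.round(rect(c,W,cn,z),2).tolist()) for z in zs])
E
python3 look.py red w_red; python3 -c "
import cv2;i=cv2.imread('pics/scene0.png')[190:410,80:330];cv2.imwrite('pics/crop.png',cv2.resize(i,None,fx=2.4,fy=2.4))"
```

```text
t 1.27 tcp [ 460.3 -128.1  168.3] yaw -0.484 gap 0.697
2405 [286 205] (0.04, [463.37, -138.64, 103.23, 20.51, -0.46]) (0.014, [457.59, -136.27, 113.14, 22.48, -0.46])
12342 [ 63 105] (0.04, [616.16, -21.06, 116.44, 62.19, -0.18]) (0.014, [625.05, -7.41, 127.61, 68.16, -0.18])
```

View pics/w_red.png

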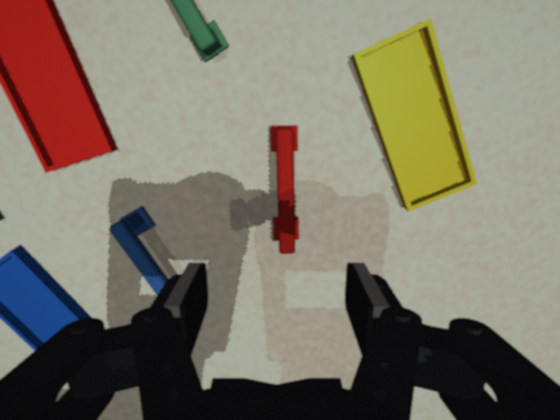

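View pics/crop.png

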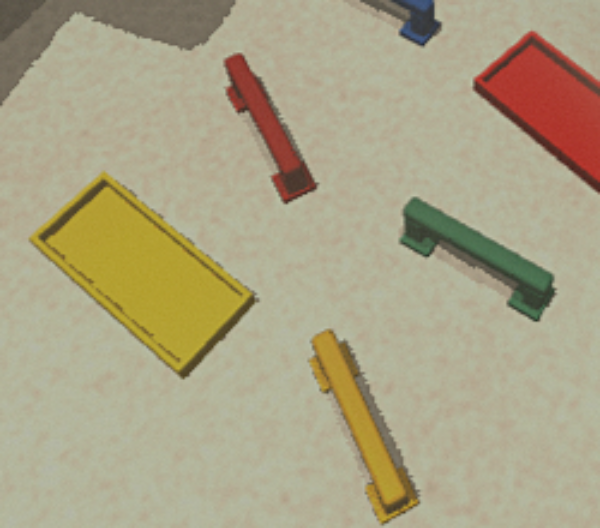

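Emit:
send_rows:
  commands:
    - {"delta_pos": [0.2, -0.8, -4], "yaw": 0.03}
    - {"delta_pos": [0, 0, -5], "yaw": 0}
    - {"delta_pos": [0, 0, -4], "yaw": 0}
    - {"delta_pos": [0, 0, -2], "yaw": 0}
    - {"delta_pos": [0, 0, 0], "yaw": 0}

```text
t: 1.9
tcp_pos: [0.4658, -0.1478, 0.0176]
tool_rot: [0.973, -0.229, 0.007, 0.003]
force: [0.5, 0.7, 0.2]
finger_gap: 0.702
```

Emit:
send_rows:
  commands:
    - {"delta_pos": [-0.4, 1.2, 0], "yaw": 0}
    - {"delta_pos": [0, 0, 0], "yaw": 0}

```text
t: 2.15
tcp_pos: [0.462, -0.1369, 0.0192]
tool_rot: [0.973, -0.23, 0.009, 0.003]
force: [-0.1, -0.4, -0.1]
finger_gap: 0.699
```

```bash
python3 look.py red w_red2 .04
```

```text
t 2.2 tcp [ 462.  -136.9   19.2] yaw -0.464 gap 0.698
8749 [273 285] (0.04, [468.68, -142.05, 95.82, 18.26, -0.45])
```

View pics/w_red2.png

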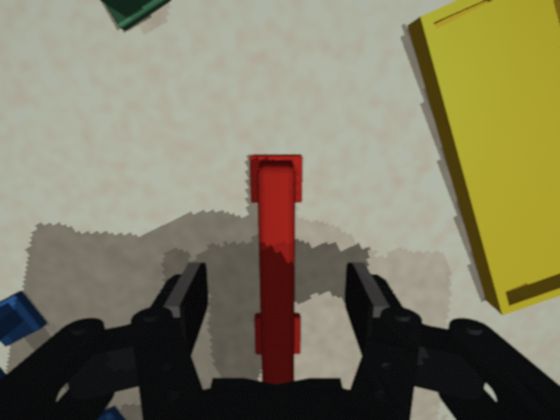

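Emit:
send_rows:
  commands:
    - {"delta_pos": [0, 0, 0], "yaw": 0}
    - {"delta_pos": [0, 0, 0], "yaw": 0}
    - {"delta_pos": [0, 0, 0], "yaw": 0}
    - {"delta_pos": [0, 0, 0], "yaw": 0}
    - {"delta_pos": [0, 0, 0], "yaw": 0}
    - {"delta_pos": [0, 0, 0], "yaw": 0}
  grip: 1
  force: 50

```text
t: 2.95
tcp_pos: [0.4643, -0.1382, 0.0211]
tool_rot: [0.973, -0.23, 0.011, 0.004]
force: [-0.7, -0.2, 1.7]
finger_gap: 0.153
```

Emit:
send_rows:
  commands:
    - {"delta_pos": [0, 0, 4], "yaw": 0}
    - {"delta_pos": [0, 0, 4], "yaw": 0}
    - {"delta_pos": [4, 3.2, 0], "yaw": 0.07}
    - {"delta_pos": [4, 3.2, 0], "yaw": 0.07}
    - {"delta_pos": [4, 3.2, 0], "yaw": 0.07}
    - {"delta_pos": [4, 3.2, 0], "yaw": 0.07}
    - {"delta_pos": [0, 0, 0], "yaw": 0}
    - {"delta_pos": [0, 0, 0], "yaw": 0}

```text
t: 3.95
tcp_pos: [0.6253, -0.0055, 0.1006]
tool_rot: [0.996, -0.089, 0.008, 0.002]
force: [-0.5, -0.5, -1.5]
finger_gap: 0.154
```

```bash
python3 look.py red w_red3 .014; python3 -c "
from station import manip;print(manip.sense()['q'].round(3),manip.sense()['tool_rot'].round(4))"
```

```text
t 4.0 tcp [625.3  -5.5 100.6] yaw -0.178 gap 0.153
18583 [272 263] (0.014, [596.02, 0.56, 211.75, 61.64, -0.18])
[-0.186  0.687  1.549 -0.003  0.888  1.564] [ 0.996  -0.0891  0.0085  0.0019]
```

View pics/w_red3.png

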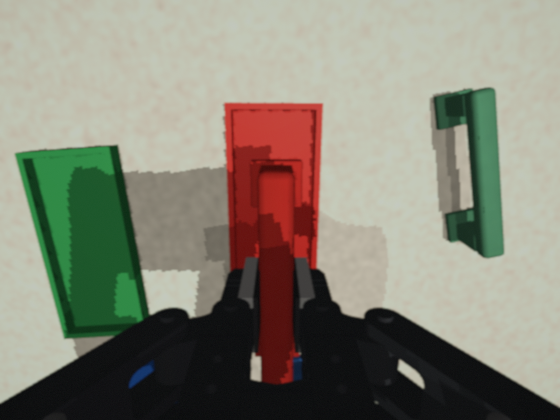

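```bash
python3 - <<'E'
from h import *
c,W=cam("wrist");d=np.array([np.cos(-.18),np.sin(-.18)])
print("tray",cast(c,W,[274,103],.014)[0,:2]*1e3-70*d)
for z in(.080,.12): print("pull",z,cast(c,W,[276,160 if z<.1 else 166],z)[0,:2]*1e3-52*d)
E
```

```text
tray [631.41137197  -6.83805512]
pull 0.08 [622.03803101  -6.33414125]
pull 0.12 [624.92771354  -6.7954474 ]
```

Emit:
send_rows:
  commands:
    - {"delta_pos": [0.8, -0.1, -2], "yaw": 0}
    - {"delta_pos": [0, 0, -2.5], "yaw": 0}
    - {"delta_pos": [0, 0, -1.5], "yaw": 0}
    - {"delta_pos": [0, 0, 0], "yaw": 0}

```text
t: 4.5
tcp_pos: [0.6295, -0.0104, 0.0393]
tool_rot: [0.996, -0.092, 0.006, 0.002]
force: [-0.5, 1.1, -1.8]
finger_gap: 0.15
```

Emit:
send_rows:
  commands:
    - {"delta_pos": [0.3, 0.5, -0.8], "yaw": 0}
    - {"delta_pos": [0, 0, -0.5], "yaw": 0}
    - {"delta_pos": [0, 0, 0], "yaw": 0}

```text
t: 4.88
tcp_pos: [0.6336, -0.0056, 0.0271]
tool_rot: [0.996, -0.093, 0.008, 0.002]
force: [0.2, 1.1, -2.2]
finger_gap: 0.149
```

Emit:
send_rows:
  commands:
    - {"delta_pos": [0, 0, -0.2], "yaw": 0}
    - {"delta_pos": [0, 0, -0.1], "yaw": 0}

```text
t: 5.12
tcp_pos: [0.6339, -0.0056, 0.0251]
tool_rot: [0.996, -0.092, 0.008, 0.002]
force: [-3.3, -0.9, 5.1]
finger_gap: 0.148
```

Emit:
send_rows:
  commands:
    - {"delta_pos": [0, 0, 0], "yaw": 0}
    - {"delta_pos": [0, 0, 0], "yaw": 0}
    - {"delta_pos": [0, 0, 0], "yaw": 0}
    - {"delta_pos": [0, 0, 0], "yaw": 0}
  grip: -0.2

```text
t: 5.62
tcp_pos: [0.635, -0.0057, 0.0259]
tool_rot: [0.996, -0.093, 0.01, 0.002]
force: [0.9, 0.0, -0.8]
finger_gap: 0.604
```

Emit:
send_rows:
  commands:
    - {"delta_pos": [0, 0, 4], "yaw": 0}
    - {"delta_pos": [0, 0, 5], "yaw": 0}
    - {"delta_pos": [0, -4.2, 1.5], "yaw": 0.08}
    - {"delta_pos": [0, -4.2, 0], "yaw": 0.08}
    - {"delta_pos": [0, -4.2, 0], "yaw": 0.07}
    - {"delta_pos": [0, 0, 0], "yaw": 0}
    - {"delta_pos": [0, 0, 0], "yaw": 0}

```text
t: 6.5
tcp_pos: [0.6345, -0.1342, 0.1341]
tool_rot: [1.0, 0.027, 0.01, 0.002]
force: [0.3, 0.1, 1.1]
finger_gap: 0.597
```

```bash
python3 look.py green w_g1 .04 .014; python3 look.py red w_r4 .044 .014
```

```text
t 6.55 tcp [ 634.5 -134.2  134.1] yaw 0.054 gap 0.602
2786 [279 226] (0.04, [636.64, -136.63, 102.85, 18.97, 0.04]) (0.014, [629.36, -137.24, 114.08, 21.04, 0.04])
t 6.6 tcp [ 634.6 -134.2  134.1] yaw 0.054 gap 0.598
14749 [117 195] (0.044, [639.89, -21.92, 124.58, 57.81, -0.18]) (0.014, [631.76, -7.96, 140.55, 65.22, -0.18])
```

View pics/w_g1.png

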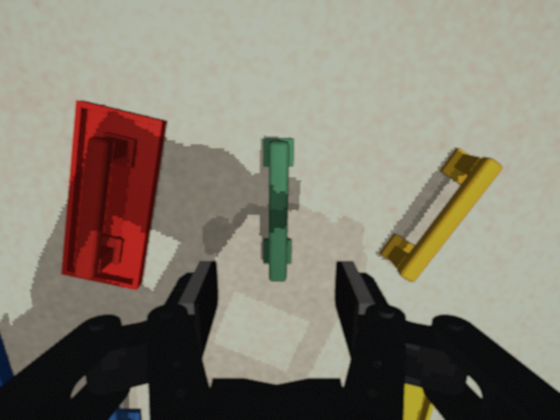

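Emit:
send_rows:
  commands:
    - {"delta_pos": [0.1, -0.1, -4], "yaw": 0}
    - {"delta_pos": [0, 0, -4], "yaw": 0}
    - {"delta_pos": [0, 0, -3], "yaw": 0}
    - {"delta_pos": [0, 0, -0.5], "yaw": 0}
    - {"delta_pos": [0, 0, 0], "yaw": 0}

```text
t: 7.22
tcp_pos: [0.6372, -0.1285, 0.0178]
tool_rot: [0.999, 0.031, 0.011, 0.003]
force: [0.4, -0.3, -0.4]
finger_gap: 0.6
```

Emit:
send_rows:
  commands:
    - {"delta_pos": [-0.2, -0.7, 0], "yaw": 0}
    - {"delta_pos": [0, 0, 0], "yaw": 0}

```text
t: 7.48
tcp_pos: [0.6368, -0.136, 0.0204]
tool_rot: [0.999, 0.032, 0.013, 0.003]
force: [0.0, 0.3, -0.2]
finger_gap: 0.599
```

Emit:
send_rows:
  commands:
    - {"delta_pos": [0, 0, 0], "yaw": 0}
    - {"delta_pos": [0, 0, 0], "yaw": 0}
    - {"delta_pos": [0, 0, 0], "yaw": 0}
    - {"delta_pos": [0, 0, 0], "yaw": 0}
    - {"delta_pos": [0, 0, 0], "yaw": 0}
  grip: 1

```text
t: 8.1
tcp_pos: [0.6376, -0.1367, 0.0221]
tool_rot: [0.999, 0.031, 0.015, 0.004]
force: [-0.3, -0.2, -0.1]
finger_gap: 0.148
```

Emit:
send_rows:
  commands:
    - {"delta_pos": [0, 0, 5], "yaw": 0}
    - {"delta_pos": [0, 0, 5], "yaw": 0}
    - {"delta_pos": [-0.2, 5.2, 0], "yaw": -0.04}
    - {"delta_pos": [-0.2, 5.2, 0], "yaw": -0.04}
    - {"delta_pos": [-0.2, 5.2, 0], "yaw": -0.04}
    - {"delta_pos": [-0.2, 5.2, 0], "yaw": -0.05}
    - {"delta_pos": [-0.2, 5.2, 0], "yaw": 0}
    - {"delta_pos": [0, 0, 0], "yaw": 0}
    - {"delta_pos": [0, 0, 0], "yaw": 0}

```text
t: 9.22
tcp_pos: [0.6256, 0.1298, 0.1229]
tool_rot: [0.998, -0.058, 0.014, 0.005]
force: [-1.0, 0.4, -1.9]
finger_gap: 0.148
```

```bash
python3 look.py green w_g2 .014
```

```text
t 9.28 tcp [625.6 129.8 122.9] yaw -0.116 gap 0.15
15999 [269 270] (0.014, [584.76, 134.19, 223.6, 61.23, -0.11])
```

View pics/w_g2.png

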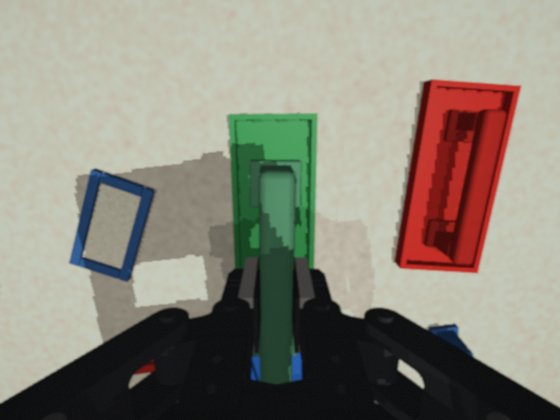

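```bash
cat > fit.py <<'E'
from h import *
import sys
tu,tv,pu,pv,a=map(float,sys.argv[1:]); c,W=cam("wrist");d=np.array([np.cos(a),np.sin(a)]);z=W[2,3]
p,_=tool()
t=cast(c,W,[tu,tv],.014)[0,:2]*1e3-70*d; q=cast(c,W,[pu,pv],p[2]+.019)[0,:2]*1e3-52*d
print("tray",t.round(1),"pull",q.round(1),"go cm",((t-q)/10).round(2),"pull-tcp",(q-p[:2]*1e3).round(1))
E
python3 fit.py 272 115 277 166 -.115
```

```text
tray [625.4 130.3] pull [624.6 128.1] go cm [0.08 0.22] pull-tcp [-0.9 -1.5]
```

Emit:
send_rows:
  commands:
    - {"delta_pos": [0.1, 0.2, -3], "yaw": 0}
    - {"delta_pos": [0, 0, -3], "yaw": 0}
    - {"delta_pos": [0, 0, -2], "yaw": 0}
    - {"delta_pos": [0, 0, 0], "yaw": 0}

```text
t: 9.78
tcp_pos: [0.6284, 0.1249, 0.0415]
tool_rot: [0.998, -0.063, 0.015, 0.005]
force: [-0.0, 0.4, -0.6]
finger_gap: 0.146
```

Emit:
send_rows:
  commands:
    - {"delta_pos": [-0.2, 0.7, -0.7], "yaw": 0}
    - {"delta_pos": [0, 0, -0.6], "yaw": 0}
    - {"delta_pos": [0, 0, -0.2], "yaw": 0}
    - {"delta_pos": [0, 0, -0.1], "yaw": 0}

```text
t: 10.28
tcp_pos: [0.6285, 0.1308, 0.0271]
tool_rot: [0.998, -0.064, 0.017, 0.005]
force: [-0.2, 0.3, -0.7]
finger_gap: 0.152
```

Emit:
send_rows:
  commands:
    - {"delta_pos": [0, 0, -0.2], "yaw": 0}
    - {"delta_pos": [0, 0, -0.1], "yaw": 0}

```text
t: 10.52
tcp_pos: [0.6289, 0.131, 0.0261]
tool_rot: [0.998, -0.064, 0.018, 0.005]
force: [-1.9, -1.1, 6.2]
finger_gap: 0.146
```

Emit:
send_rows:
  commands:
    - {"delta_pos": [0, 0, 0], "yaw": 0}
    - {"delta_pos": [0, 0, 0], "yaw": 0}
    - {"delta_pos": [0, 0, 0], "yaw": 0}
    - {"delta_pos": [0, 0, 0], "yaw": 0}
  grip: -0.2

```text
t: 11.02
tcp_pos: [0.6298, 0.1311, 0.0267]
tool_rot: [0.998, -0.064, 0.019, 0.004]
force: [0.6, -0.5, 0.2]
finger_gap: 0.601
```

Emit:
send_rows:
  commands:
    - {"delta_pos": [0, 0, 4], "yaw": 0}
    - {"delta_pos": [0, 0, 5], "yaw": 0}
    - {"delta_pos": [-4.4, -3.4, 1.5], "yaw": 0.05}
    - {"delta_pos": [-4.4, -3.4, 0], "yaw": 0.05}
    - {"delta_pos": [-4.4, -3.3, 0], "yaw": 0.04}
    - {"delta_pos": [-4.4, -3.3, 0], "yaw": 0}
    - {"delta_pos": [0, 0, 0], "yaw": 0}
    - {"delta_pos": [0, 0, 0], "yaw": 0}

```text
t: 12.02
tcp_pos: [0.451, -0.006, 0.1349]
tool_rot: [1.0, 0.009, 0.022, 0.004]
force: [0.3, 0.6, -0.2]
finger_gap: 0.598
```

```bash
python3 look.py blue w_b1 .04 .014
```

```text
t 12.07 tcp [451.   -6.  134.9] yaw 0.019 gap 0.602
2729 [271 231] (0.04, [454.33, -3.91, 102.03, 19.04, 0.03]) (0.014, [447.64, -3.82, 113.06, 21.1, 0.03])
14704 [ 92 197] (0.04, [459.83, 116.22, 125.24, 59.38, 0.13]) (0.014, [453.74, 129.29, 138.78, 65.8, 0.13])
```

View pics/w_b1.png

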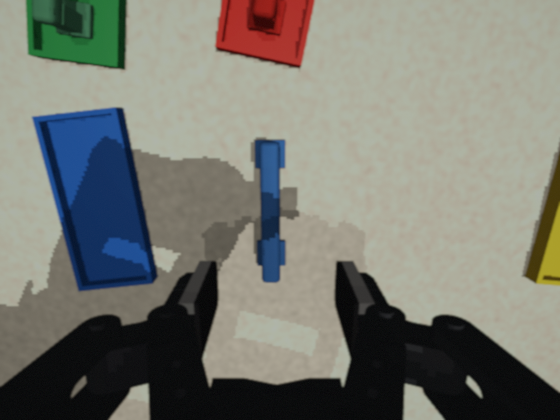

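Emit:
send_rows:
  commands:
    - {"delta_pos": [0.1, 0.2, -4], "yaw": 0}
    - {"delta_pos": [0, 0, -4], "yaw": 0}
    - {"delta_pos": [0, 0, -3], "yaw": 0}
    - {"delta_pos": [0, 0, -0.6], "yaw": 0}
    - {"delta_pos": [0, 0, 0], "yaw": 0}

```text
t: 12.7
tcp_pos: [0.4612, -0.002, 0.0162]
tool_rot: [0.999, 0.013, 0.029, 0.006]
force: [-0.4, 0.1, -0.1]
finger_gap: 0.598
```

Emit:
send_rows:
  commands:
    - {"delta_pos": [-0.8, -0.2, 0.1], "yaw": 0}
    - {"delta_pos": [0, 0, 0], "yaw": 0}

```text
t: 12.95
tcp_pos: [0.4539, -0.004, 0.0189]
tool_rot: [0.999, 0.014, 0.03, 0.006]
force: [-0.0, -0.7, -0.7]
finger_gap: 0.601
```

Emit:
send_rows:
  commands:
    - {"delta_pos": [0, 0, 0], "yaw": 0}
    - {"delta_pos": [0, 0, 0], "yaw": 0}
    - {"delta_pos": [0, 0, 0], "yaw": 0}
    - {"delta_pos": [0, 0, 0], "yaw": 0}
    - {"delta_pos": [0, 0, 0], "yaw": 0}
  grip: 1

```text
t: 13.58
tcp_pos: [0.4548, -0.0045, 0.0203]
tool_rot: [0.999, 0.013, 0.032, 0.006]
force: [-0.8, 0.2, -1.6]
finger_gap: 0.155
```

Emit:
send_rows:
  commands:
    - {"delta_pos": [0, 0, 4], "yaw": 0}
    - {"delta_pos": [0, 0, 4], "yaw": 0}
    - {"delta_pos": [0, 4.5, 0], "yaw": 0.04}
    - {"delta_pos": [0, 4.5, 0], "yaw": 0.04}
    - {"delta_pos": [0, 4.5, 0], "yaw": 0.03}
    - {"delta_pos": [0, 0, 0], "yaw": 0}
    - {"delta_pos": [0, 0, 0], "yaw": 0}

```text
t: 14.45
tcp_pos: [0.4549, 0.1333, 0.1016]
tool_rot: [0.997, 0.069, 0.032, 0.004]
force: [-0.1, 0.7, -0.3]
finger_gap: 0.149
```

```bash
python3 look.py blue w_b2 .014
```

```text
t 14.5 tcp [454.9 133.3 101.6] yaw 0.138 gap 0.148
16294 [278 269] (0.014, [424.79, 128.37, 196.41, 60.83, 0.13])
```

View pics/w_b2.png

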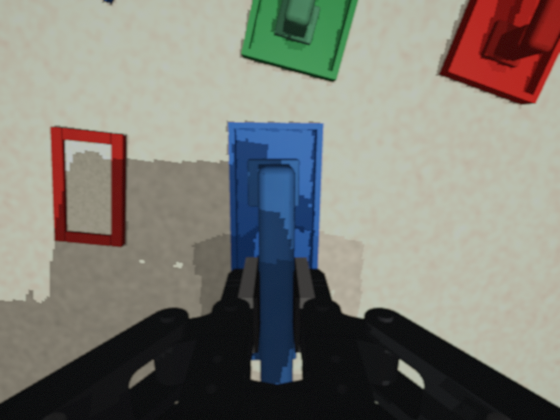

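```bash
python3 fit.py 275 123 277 165 .13
```

```text
tray [452.4 131.6] pull [453.4 132. ] go cm [-0.1  -0.04] pull-tcp [-1.4 -1.1]
```

Emit:
send_rows:
  commands:
    - {"delta_pos": [-0.1, 0, -2.5], "yaw": 0}
    - {"delta_pos": [0, 0, -2.5], "yaw": 0}
    - {"delta_pos": [0, 0, -1.2], "yaw": 0}
    - {"delta_pos": [0, 0, 0], "yaw": 0}

```text
t: 15.0
tcp_pos: [0.4552, 0.1288, 0.0384]
tool_rot: [0.997, 0.064, 0.032, 0.005]
force: [-1.1, -0.6, -0.9]
finger_gap: 0.153
```

Emit:
send_rows:
  commands:
    - {"delta_pos": [-0.2, 0.4, -0.7], "yaw": 0}
    - {"delta_pos": [-0.1, 0, -0.5], "yaw": 0}
    - {"delta_pos": [0, 0, -0.2], "yaw": 0}
    - {"delta_pos": [0, 0, -0.2], "yaw": 0}

```text
t: 15.5
tcp_pos: [0.4533, 0.133, 0.0239]
tool_rot: [0.997, 0.064, 0.034, 0.005]
force: [-3.3, 2.3, 27.3]
finger_gap: 0.152
```

Emit:
send_rows:
  commands:
    - {"delta_pos": [0, 0, 0.1], "yaw": 0}
    - {"delta_pos": [0, 0, 0], "yaw": 0}
    - {"delta_pos": [0, 0, 0], "yaw": 0}
    - {"delta_pos": [0, 0, 0], "yaw": 0}
  grip: -0.2

```text
t: 16.0
tcp_pos: [0.4541, 0.1333, 0.0257]
tool_rot: [0.997, 0.064, 0.036, 0.005]
force: [0.9, 0.5, -0.4]
finger_gap: 0.595
```

Emit:
send_rows:
  commands:
    - {"delta_pos": [0, 0, 4], "yaw": 0}
    - {"delta_pos": [0, 0, 5], "yaw": 0}
    - {"delta_pos": [2.5, -5.4, 1.5], "yaw": -0.1}
    - {"delta_pos": [2.5, -5.4, 0], "yaw": -0.1}
    - {"delta_pos": [2.5, -5.4, 0], "yaw": -0.1}
    - {"delta_pos": [2.5, -5.4, 0], "yaw": -0.1}
    - {"delta_pos": [2.5, -5.4, 0], "yaw": -0.1}
    - {"delta_pos": [2.5, -5.4, 0], "yaw": -0.1}
    - {"delta_pos": [2, -4.6, 0], "yaw": 0}

```text
t: 17.12
tcp_pos: [0.6246, -0.2449, 0.1328]
tool_rot: [0.97, -0.24, 0.031, 0.014]
force: [0.5, -0.6, -0.6]
finger_gap: 0.597
```

Emit:
send_rows:
  commands:
    - {"delta_pos": [1, -0.8, 0], "yaw": 0}
    - {"delta_pos": [0, 0, 0], "yaw": 0}
    - {"delta_pos": [0, 0, 0], "yaw": 0}

```text
t: 17.5
tcp_pos: [0.6341, -0.2551, 0.1312]
tool_rot: [0.97, -0.241, 0.03, 0.014]
force: [-0.6, 1.1, 0.4]
finger_gap: 0.597
```

```bash
python3 look.py yellow w_y1 .04 .014
```

```text
t 17.55 tcp [ 634.1 -255.1  131.2] yaw -0.488 gap 0.6
535 [414 400] (0.04, [452.03, -285.2, 35.14, 18.59, -0.41]) (0.014, [426.05, -285.27, 38.98, 20.62, -0.41])
1774 [331 347] (0.04, [521.92, -249.55, 63.34, 25.2, -0.11]) (0.014, [503.57, -245.72, 70.25, 27.95, -0.11])
3143 [279 231] (0.04, [636.8, -260.0, 101.8, 20.29, -0.49]) (0.014, [630.99, -257.31, 112.92, 22.5, -0.49])
```

View pics/w_y1.png

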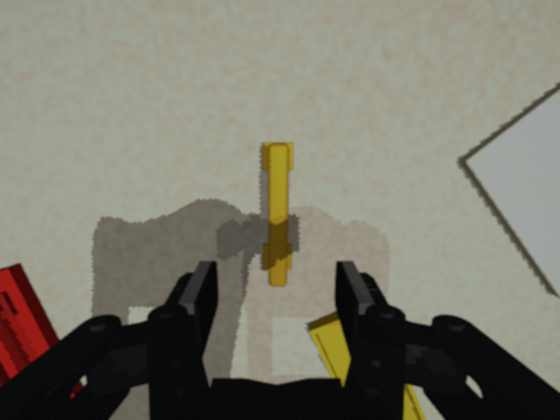

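Emit:
send_rows:
  commands:
    - {"delta_pos": [0.2, -0.4, -4], "yaw": 0}
    - {"delta_pos": [0, 0, -4], "yaw": 0}
    - {"delta_pos": [0, 0, -2.8], "yaw": 0}
    - {"delta_pos": [0, 0, -0.4], "yaw": 0}
    - {"delta_pos": [0, 0, 0], "yaw": 0}

```text
t: 18.18
tcp_pos: [0.6354, -0.2515, 0.0196]
tool_rot: [0.971, -0.237, 0.03, 0.013]
force: [0.4, -0.1, 0.5]
finger_gap: 0.601
```

Emit:
send_rows:
  commands:
    - {"delta_pos": [0, -0.7, -0.2], "yaw": -0.01}
    - {"delta_pos": [0, 0, 0], "yaw": 0}

```text
t: 18.42
tcp_pos: [0.6369, -0.2593, 0.0203]
tool_rot: [0.97, -0.242, 0.032, 0.014]
force: [-0.6, 0.0, 1.1]
finger_gap: 0.601
```

Emit:
send_rows:
  commands:
    - {"delta_pos": [0, 0, 0], "yaw": 0}
    - {"delta_pos": [0, 0, 0], "yaw": 0}
    - {"delta_pos": [0, 0, 0], "yaw": 0}
    - {"delta_pos": [0, 0, 0], "yaw": 0}
    - {"delta_pos": [0, 0, 0], "yaw": 0}
  grip: 1

```text
t: 19.05
tcp_pos: [0.6377, -0.2601, 0.0221]
tool_rot: [0.969, -0.242, 0.033, 0.014]
force: [0.2, -0.5, 0.5]
finger_gap: 0.15
```

Emit:
send_rows:
  commands:
    - {"delta_pos": [0, 0, 4], "yaw": 0}
    - {"delta_pos": [0, 0, 4], "yaw": 0}
    - {"delta_pos": [-4.4, 0, 0], "yaw": 0.11}
    - {"delta_pos": [-4.4, 0, 0], "yaw": 0.11}
    - {"delta_pos": [-4.4, 0, 0], "yaw": 0.11}
    - {"delta_pos": [-4.4, 0, 0], "yaw": 0.1}
    - {"delta_pos": [0, 0, 0], "yaw": 0}
    - {"delta_pos": [0, 0, 0], "yaw": 0}

```text
t: 20.05
tcp_pos: [0.4558, -0.2584, 0.1018]
tool_rot: [0.999, -0.022, 0.034, 0.007]
force: [0.2, -0.8, -1.6]
finger_gap: 0.149
```

```bash
python3 look.py yellow w_y2 .014
```

```text
t 20.1 tcp [ 455.8 -258.4  101.8] yaw -0.044 gap 0.15
17341 [277 282] (0.014, [428.84, -258.42, 200.98, 61.64, -0.07])
```

View pics/w_y2.png

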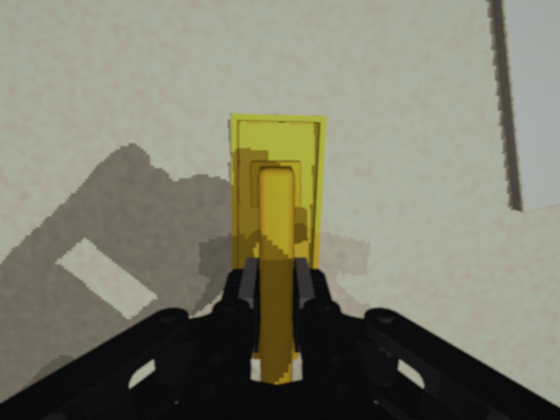

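```bash
python3 fit.py 279 115 277 166 -.065
```

```text
tray [ 458.7 -260.8] pull [ 453.9 -258.2] go cm [ 0.48 -0.26] pull-tcp [-1.8 -0.2]
```

Emit:
send_rows:
  commands:
    - {"delta_pos": [0.5, -0.2, -2.5], "yaw": -0.02}
    - {"delta_pos": [0, 0, -2.5], "yaw": 0}
    - {"delta_pos": [0, 0, -1.0], "yaw": 0}
    - {"delta_pos": [0, 0, 0], "yaw": 0}

```text
t: 20.6
tcp_pos: [0.4664, -0.2617, 0.0405]
tool_rot: [0.999, -0.031, 0.037, 0.009]
force: [0.2, 0.7, -0.9]
finger_gap: 0.147
```

Emit:
send_rows:
  commands:
    - {"delta_pos": [-0.6, 0.1, -0.7], "yaw": 0}
    - {"delta_pos": [0, 0, -0.6], "yaw": 0}
    - {"delta_pos": [0, 0, -0.2], "yaw": 0}
    - {"delta_pos": [0, 0, -0.2], "yaw": 0}

```text
t: 21.1
tcp_pos: [0.4613, -0.2616, 0.0259]
tool_rot: [0.999, -0.031, 0.038, 0.01]
force: [-5.9, 2.5, 27.0]
finger_gap: 0.146
```

Touching the floor; release, lift, and clear the arm to the side for a check from the fixed cameras.

Emit:
send_rows:
  commands:
    - {"delta_pos": [0, 0, 0.1], "yaw": 0}
    - {"delta_pos": [0, 0, 0], "yaw": 0}
    - {"delta_pos": [0, 0, 0], "yaw": 0}
    - {"delta_pos": [0, 0, 0], "yaw": 0}
  grip: -0.2

```text
t: 21.6
tcp_pos: [0.4622, -0.2625, 0.0282]
tool_rot: [0.999, -0.031, 0.04, 0.012]
force: [-0.9, 0.1, 0.1]
finger_gap: 0.602
```

Emit:
send_rows:
  commands:
    - {"delta_pos": [0, 0, 4], "yaw": 0}
    - {"delta_pos": [0, 0, 5], "yaw": 0}
    - {"delta_pos": [-2, -5, 3], "yaw": 0}
    - {"delta_pos": [-3, -5, 3], "yaw": 0}
    - {"delta_pos": [-3, -5, 0], "yaw": 0}
    - {"delta_pos": [-3, -5, 0], "yaw": 0}
    - {"delta_pos": [-3, -5, 0], "yaw": 0}
    - {"delta_pos": [-3, -5, 0], "yaw": 0}
    - {"delta_pos": [0, 0, 0], "yaw": 0}

```text
t: 22.72
tcp_pos: [0.2857, -0.5691, 0.1809]
tool_rot: [0.999, -0.029, 0.038, 0.013]
force: [0.6, 0.7, 0.4]
finger_gap: 0.602
```

```bash
python3 - <<'E'
from h import *
print(tool())
for n in("top","scene"): cv2.imwrite(f"pics/{n}1.png",manip.snapshot(n))
t=cv2.imread("pics/top1.png")[130:330,110:450]; s=cv2.imread("pics/scene1.png")[90:360,70:420]
cv2.imwrite("pics/end.png",np.vstack([cv2.resize(t,(510,300)),cv2.resize(s,(389,300)).copy() if 0 else cv2.copyMakeBorder(cv2.resize(s,(389,300)),0,0,0,121,0)]))
# label holders, before/after
for n in("top","scene"):
    c,W=cam(n)
    for i in"01":
        im=cv2.imread(f"pics/{n}{i}.png");M=masks(im)
        for k in("red","blue"):
            for cn in cv2.findContours(M[k],0,2)[0]:
                r=rect(c,W,cn,.008)
                if 70<r[2]<86 and 40<r[3]<52: print(n,i,k,np.round(r,2))
E
```

```text
(array([ 0.28574406, -0.56912186,  0.18092943]), np.float64(-0.05719323310974952))
top 0 red [4.6031e+02 2.6329e+02 7.9280e+01 4.5530e+01 2.0000e-02]
top 0 blue [ 6.2522e+02  2.5762e+02  7.6330e+01  4.5930e+01 -4.7000e-01]
top 1 red [4.6039e+02 2.6330e+02 7.9590e+01 4.5530e+01 2.0000e-02]
top 1 blue [ 6.2522e+02  2.5761e+02  7.6330e+01  4.5970e+01 -4.7000e-01]
scene 0 red [4.6238e+02 2.6242e+02 7.8370e+01 4.6980e+01 4.0000e-02]
scene 0 blue [ 6.2881e+02  2.5447e+02  8.0720e+01  4.5370e+01 -4.6000e-01]
scene 1 red [4.6264e+02 2.6244e+02 7.9260e+01 4.7290e+01 3.0000e-02]
scene 1 blue [ 6.2874e+02  2.5450e+02  8.0570e+01  4.5370e+01 -4.6000e-01]
```

View pics/end.png

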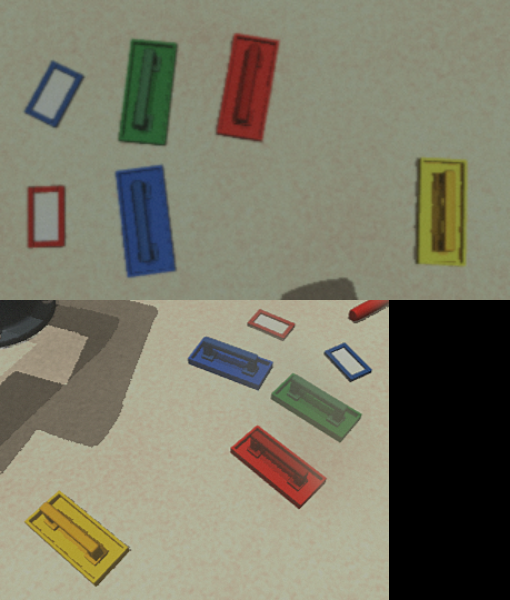

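```bash
python3 - <<'E'
import cv2,numpy as np
t=cv2.imread("pics/top1.png"); s=cv2.imread("pics/scene1.png")
f=lambda im,x,y,w,h,k:cv2.resize(im[y:y+h,x:x+w],None,fx=k,fy=k,interpolation=cv2.INTER_CUBIC)
a=np.hstack([f(t,x,y,48,80,4) for x,y in((186,152),(251,149),(184,237),(380,232))])
b=np.hstack([f(s,x,y,96,96,2) for x,y in((307,140),(272,192),(232,105),(91,257))])
cv2.imwrite("pics/zoom.png",np.clip(np.vstack([a,b]).astype(float)*1.6,0,255).astype(np.uint8))
E
```

```text
(no output)
```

View pics/zoom.png

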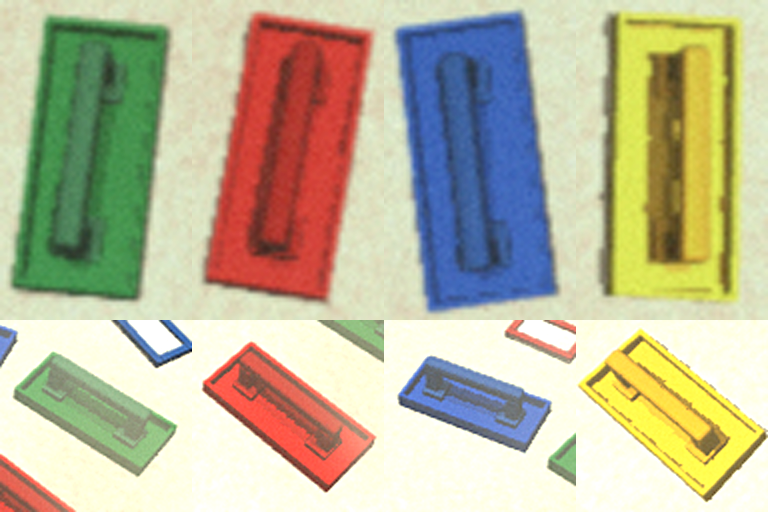

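```bash
python3 - <<'E'
from h import *
D={"green":((95,45),(65,250),(186,152),(625.7,130,-.12)),"red":((116,45),(79,250),(251,149),(630.8,-4.65,-.18)),"blue":((69,58),(92,265),(184,237),(452.8,132.6,.13)),"yellow":((118,48),(117,260),(380,232),(459.7,-257.5,-.06))}
c,W=cam("top")
for k,(a,b,o,t) in D.items():
    p=cast(c,W,np.array([a,b])/4+o,.044)[:,:2]*1e3; d=p[0]-p[1]; m=p.mean(0)-t[:2]; C,S=np.cos(t[2]),np.sin(t[2])
    print(k,"len",np.linalg.norm(d).round(1),"dyaw",round(np.arctan2(d[1],d[0])-t[2],3),"offset in tray",round(C*m[0]+S*m[1],1),round(-S*m[0]+C*m[1],1))
s=manip.sense(); print(s["t"],abs(s["qd"]).max())
E
```

```text
green len 103.4 dyaw -0.014 offset in tray -2.9 0.1
red len 104.6 dyaw -0.008 offset in tray -3.5 -1.6
blue len 99.0 dyaw -0.011 offset in tray -2.5 0.4
yellow len 101.4 dyaw 0.0 offset in tray -1.9 -2.8
22.825 0.03572368460570771
```

All four pulls are within 4 mm of their tray centres, with bar lengths that match 104 mm at the height of an upright pull. The label holders have not moved, so I'm handing in.

```bash
python3 -c "
from station import manip;print(manip.sign_off())"
```

```text
the job is handed in; nothing more can be done
None
```

All four drawer pulls are in the trays of their own colour, standing on their feet. I handed the job in at about 23 s of the 96 s allowed. The hand-in gives no verdict, so the figures below are my own last checks.

| Pull | Offset along tray (limit ±17 mm) | Offset across tray (limit ±18 mm) | Yaw against tray | Measured bar length (104 mm nominal) |
|---|---|---|---|---|
| red | -3.5 mm | -1.6 mm | -0.008 rad | 104.6 mm |
| green | -2.9 mm | 0.1 mm | -0.014 rad | 103.4 mm |
| blue | -2.5 mm | 0.4 mm | -0.011 rad | 99.0 mm |
| yellow | -1.9 mm | -2.8 mm | 0.000 rad | 101.4 mm |

- **Standing flat:** I judged tilt and foot height by eye from both fixed cameras, with no direct measurement. All four look upright with both feet on the tray floor. The bar ends were picked by hand, which probably explains the short blue and yellow lengths.
- **Label holders:** they appear unmoved; before and after positions agree to within 0.3 mm in both cameras.
- **Clear of the scene:** the arm was lifted away to the side before hand-in and touches nothing.
- **Disagreements:** the tool drifted up to about 12 mm on the descents, corrected each time before gripping or releasing. It also picked up a slowly growing pitch of about 0.08 rad by the end. That did not visibly affect the released pulls.
- **Contact force:** the wrist force read about 27 N when setting down blue and yellow, within the limits.

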